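# Find the loose bolt on the slide reader and hold its guard open

### The arm

A 7-joint arm with a two-finger parallel gripper is mounted at the origin on the work surface. World frame = base frame: x ahead of the robot, y to its left, z up, the work surface at z = 0. Lengths are in m, angles in rad, forces in N, time in s.
With the tool pointing down it reaches from about 0.4 to 0.85 m from the base axis. Payload 10.4 kg.
Tool frame: the origin (TCP) lies between the finger pads; the fingertips stand 11 mm ahead of it and the grasp point (between the pads) lies 8 mm behind it; x points along the fingers, y is the direction in which the jaws open and shut, and the axes are right-handed (so a half turn about x gives the same grasp; the last joint's range is limited). The gripper opens to 87 mm and grips with 3 to 60 N. Pads are 19 mm wide; open, the fingers measure 117 mm over their backs; the gripper's body (75 mm by 190 mm) begins 51 mm behind the grasp point.
Start: joints at [1.215, 0.332, -0.065, 1.46, 0.022, 1.35, -0.088], TCP at [0.204, -0.591, 0.234] pointing down, gripper open.
Joint ranges: [-2.6, 2.6], [-0.5, 2.12], [-1.47, 1.34], [0.16, 2.42], [-1.27, 4.41], [0.06, 2.06], [-2.6, 2.6]. Speed limits (rad/s): [2.22, 2.22, 2.79, 2.79, 3.14, 3.14, 3.14].

### API

Orientations are given as a unit quaternion [x, y, z, w].
In Python, from bench import r, cams, ticket gives the robot as it stands. The module is installed in compiled form; this text tells all that it offers.
- The arm moves only by the tool drive_tool, never from a script. Its argument "moves" is text: rows parted by semicolons, each of 5 numbers parted by spaces: the shift along the world's x, y, z in m, then the turn about the world's z in degrees, then the closure, from 0 (fully open) to 1 (shut). In form: x y z twist grip; .... A call has 1 to 20 rows; each row shifts and turns the commanded pose from where the row before left it; what a row does not reach is not made up. A row lasts 1/8 s, in which the tool goes at most 62.5 mm and 10.7 degrees, less where a joint would pass 70% of its speed; a pose out of reach is approached as far as the arm can. A call is refused whole if a number of a shift passes 0.0625 or a number of a turn 10.7, either way. A call with a gripper value outside its range is refused whole. The fingers move at their own pace and stop on an object; "newtons" is the grip in N (left out, the last holds). Time passes only in rows, so rows that do not move let the fingers close. It gives the time, the measured TCP pose, the force and the opening at its end, in the units of the state.
- r.read_state(): the state, without advancing time (a new reading comes with each control period).
- cams.camera(name): name is "side" or "top" or "wrist"; returns a dict with "color" (384x512x3 uint8, red, green, blue), "fx", "fy", "cx", "cy" (pixels), "extrinsics" (4x4, takes a point from camera to world coordinates). Camera axes: x right, y down, z forward; pixel columns grow to the right and rows downward; lengths in m; the calibration is good to about 2 mm. A picture is of the moment at which its call begins. There is no depth.
- ticket.close_job(): hands the job in, once; it reports no verdict.
The state is a dict: "time": time; "joint_positions": joint angles; "joint_vel": joint speeds; "joint_torque": joint torques, N m; "ee_pos": TCP position; "eef_rot": TCP orientation; "ft_force": force on the tool from outside, world axes, zero at the start; "torque": the same for the moment, N m; "width": finger opening in m.
Only numpy, scipy, OpenCV 4.12 (cv2) and the standard library are available. Lean on these libraries where they do the work, as an engineer would, in place of code of your own. Each camera call takes 0.05 s, during which the arm holds its last target.

### The job

One of the three bolts on the slide reader's mounting bar has come loose. Tap the bolt heads down from above until you find the one that sinks in and stays down, then lift that bolt's hinged guard by its knob to about half a right angle and finish while still holding it up with the gripper. Leave the guards of the tight bolts shut, open no guard before its bolt has been tapped down, and leave the bottle, slide box and screwdriver where they are.

Things in the scene. Friction and masses are not known exactly. Their poses are not given: they have to be found in the camera images.
- bar: Aluminium mounting bar of a slide reader, fixed, 80 (x) by 360 (y) by 50 mm high; a low slide stage (120 mm deep, up to 40 mm high) lies along its far side. Origin: centre of the underside, on the bench; x points across it away from the robot, y along it, z up. Three like bolts stand on its middle line at y = +115, 0, -115 mm, each with a guard; any one may be the loose one.
- head_a (a point): Centre of the flat top of the left (+y of the bar's frame) bolt's round head, dark steel, 20 mm across, 70 mm above the bench and 13 mm above the closed guard around it. Axes as the bar's.
- bolt_a (a joint): How far the left (+y of the bar's frame) bolt has sunk, in m: 0 at the start. Pressed down from above, a tight bolt gives less than 2 mm; the loose bolt slides down against some 3 N of friction to a stop at 0.008 and stays down.
- knob_a (a point): Guard of the left (+y of the bar's frame) bolt, 0.15 kg: steel leaf 66 x 48 x 6 mm with a round window for the bolt head; its 14 mm wide tongue overhangs the bar's robot side and ends in a black cylinder knob, 18 mm thick, 26 mm long along the bar's y. Origin: knob centre, 75 mm from the bolt towards the robot, 35 mm clear of the bar's front face, 56 mm above the bench when shut.
- hinge_a (a point): Middle of the hinge line of the left (+y of the bar's frame) guard, along the bar's y, 34 mm beyond the bolt line, 54 mm above the bench and 109 mm from the knob's centre.
- guard_a (a joint): Opening angle of the left (+y of the bar's frame) guard in rad: 0 closed flat on the bar, growing as the knob is lifted up and over away from the robot, stop at 1.3. It swings freely and falls shut from any angle when let go.
- head_b (a point): Centre of the flat top of the middle bolt's round head, dark steel, 20 mm across, 70 mm above the bench and 13 mm above the closed guard around it. Axes as the bar's.
- bolt_b (a joint): How far the middle bolt has sunk, in m: 0 at the start. Pressed down from above, a tight bolt gives less than 2 mm; the loose bolt slides down against some 3 N of friction to a stop at 0.008 and stays down.
- knob_b (a point): Guard of the middle bolt, 0.15 kg: steel leaf 66 x 48 x 6 mm with a round window for the bolt head; its 14 mm wide tongue overhangs the bar's robot side and ends in a black cylinder knob, 18 mm thick, 26 mm long along the bar's y. Origin: knob centre, 75 mm from the bolt towards the robot, 35 mm clear of the bar's front face, 56 mm above the bench when shut.
- hinge_b (a point): Middle of the hinge line of the middle guard, along the bar's y, 34 mm beyond the bolt line, 54 mm above the bench and 109 mm from the knob's centre.
- guard_b (a joint): Opening angle of the middle guard in rad: 0 closed flat on the bar, growing as the knob is lifted up and over away from the robot, stop at 1.3. It swings freely and falls shut from any angle when let go.
- head_c (a point): Centre of the flat top of the right (-y of the bar's frame) bolt's round head, dark steel, 20 mm across, 70 mm above the bench and 13 mm above the closed guard around it. Axes as the bar's.
- bolt_c (a joint): How far the right (-y of the bar's frame) bolt has sunk, in m: 0 at the start. Pressed down from above, a tight bolt gives less than 2 mm; the loose bolt slides down against some 3 N of friction to a stop at 0.008 and stays down.
- knob_c (a point): Guard of the right (-y of the bar's frame) bolt, 0.15 kg: steel leaf 66 x 48 x 6 mm with a round window for the bolt head; its 14 mm wide tongue overhangs the bar's robot side and ends in a black cylinder knob, 18 mm thick, 26 mm long along the bar's y. Origin: knob centre, 75 mm from the bolt towards the robot, 35 mm clear of the bar's front face, 56 mm above the bench when shut.
- hinge_c (a point): Middle of the hinge line of the right (-y of the bar's frame) guard, along the bar's y, 34 mm beyond the bolt line, 54 mm above the bench and 109 mm from the knob's centre.
- guard_c (a joint): Opening angle of the right (-y of the bar's frame) guard in rad: 0 closed flat on the bar, growing as the knob is lifted up and over away from the robot, stop at 1.3. It swings freely and falls shut from any angle when let go.
- reagent: Bystander: amber bottle, 48 mm in diameter, 110 mm tall, standing past the right (-y) end of the bar. Origin: centre of its underside.
- slidebox: Bystander: shut grey and white slide box, about 95 by 47 by 34 mm, lying past the left (+y) end of the bar. Origin: centre of its underside.
- driver: Bystander: screwdriver, 170 mm long, lying on the bench on the robot's side of the bar, some 160 to 190 mm from the bolt line, roughly parallel to the bar. Origin: on its axis, about mid-length, at bench level.

How it is judged:
By the outcome, as a careful person would: the job done as asked, in the order asked, and still so for the second after the job is handed in, while the arm keeps its last pose, push and grip.
It also fails if it takes over 43 s, if anything falls off the work surface, if the arm or the gripper's body presses on something with over 40 N, if the wrist force passes 120 N, or if a joint passes its speed limit or range.

## Working session

There is one attempt and no reset: what is moved stays moved. The work goes in short steps, Python scripts to look and compute and a tool call to move; the robot and the scene stay as the last step left them, time stands still between calls to the robot, and variables do not carry over. Pictures are saved under pics/ and viewed, and the job is handed in when it is done.

Besides the shell and the picture viewer there is one more tool, called after "Request:" as name(argument=value, ...) on one line, values as JSON. drive_tool: Moves the arm, as the interface text tells. Its arguments: {"type":"object","properties":{"moves":{"type":"string"},"newtons":{"type":"number"}},"required":["moves"]}

```bash
mkdir -p pics; cat > h.py <<'E'
import numpy as np, cv2
from bench import r, cams, ticket
def snap(n, f):
    c=cams.camera(n); cv2.imwrite('pics/'+f, c['color'][:,:,::-1]); 
    np.savez('pics/'+f+'.npz', **{k:np.array(v) for k,v in c.items()}); return c
def load(f): return np.load('pics/'+f+'.npz')
def proj(c,p):
    E=np.array(c['extrinsics']); q=np.linalg.inv(E)@np.r_[p,1]; return float(c['fx']*q[0]/q[2]+c['cx']), float(c['fy']*q[1]/q[2]+c['cy'])
def ray(c,u,v,z):
    E=np.array(c['extrinsics']); d=E[:3,:3]@np.array([(u-c['cx'])/c['fx'],(v-c['cy'])/c['fy'],1]); o=E[:3,3]; return o+d*(z-o[2])/d[2]
def crop(f,x0,y0,w,h,s,out):
    i=cv2.imread('pics/'+f)[y0:y0+h,x0:x0+w]; cv2.imwrite('pics/'+out, cv2.resize(i,None,fx=s,fy=s,interpolation=cv2.INTER_CUBIC))
E
python3 - <<'E'
from h import *
print(r.read_state())
for n in ['top','side','wrist']:
    c=snap(n,n+'0.png'); print(n,c['fx'],c['cx'],c['cy'],np.round(c['extrinsics'],3).tolist())
E
```

```text
{'time': 0.0, 'joint_positions': array([ 1.21539242,  0.33289795, -0.06471191,  1.46094605,  0.02163392,
        1.34990327, -0.0885006 ]), 'joint_vel': array([ 0.00023502, -0.00209482, -0.00037348,  0.00046471,  0.00039449,
        0.00082819, -0.00158729]), 'joint_torque': array([-6.97111591e-04, -6.23248529e+01,  2.38300773e-02, -3.89888263e+01,
       -6.16456219e-02,  3.96915630e-02,  8.37962830e-05]), 'ee_pos': array([ 0.204052  , -0.59035413,  0.23273543]), 'eef_rot': array([-0.69721823, -0.11763687,  0.697456  , -0.11663378]), 'ft_force': array([-0.12943283,  0.44620263, -0.50510233]), 'torque': array([ 0.02262284, -0.03372488, -0.02873733]), 'width': 0.08690836273381378}
top 400.9867057855265 253.17444300954958 191.2200978263427 [[0.029, -0.995, 0.095, 0.442], [-1.0, -0.028, 0.009, 0.031], [-0.007, -0.095, -0.995, 1.121], [0.0, 0.0, 0.0, 1.0]]
side 485.703203354366 251.06217374546858 190.36299593010264 [[-0.768, -0.45, 0.456, 0.039], [-0.64, 0.521, -0.565, 0.644], [0.016, -0.726, -0.688, 0.788], [0.0, 0.0, 0.0, 1.0]]
wrist 309.81739199184193 253.49835622132662 191.08305994343132 [[0.327, -0.916, -0.232, 0.267], [-0.945, -0.317, -0.08, -0.57], [-0.001, 0.246, -0.969, 0.386], [0.0, 0.0, 0.0, 1.0]]
```

View pics/top0.png

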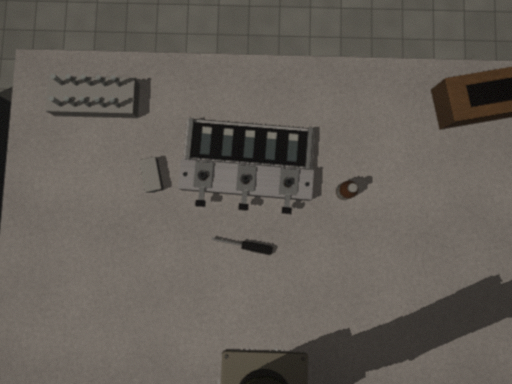

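View pics/side0.png

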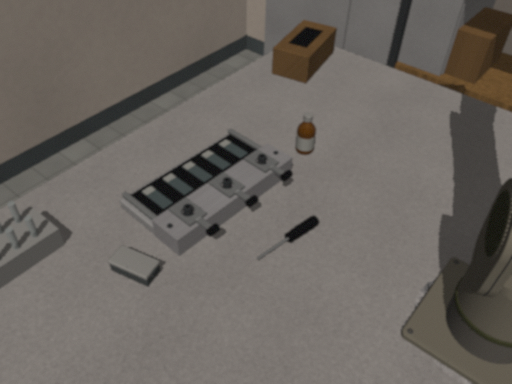

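```bash
python3 - <<'E'
from h import *
crop('top0.png',150,60,200,150,4,'top0c.png')
crop('side0.png',100,120,400,264,2,'side0c.png')
E
```

```text
(no output)
```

View pics/top0c.png

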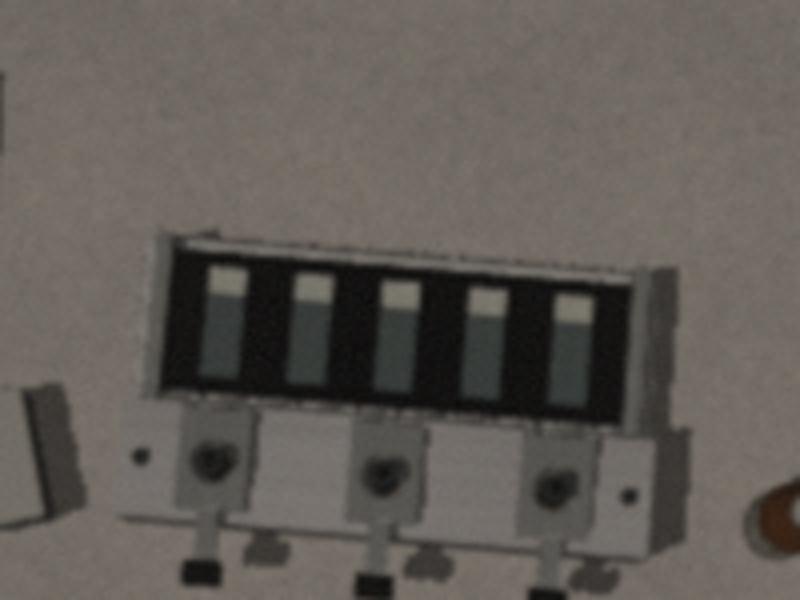

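View pics/side0c.png

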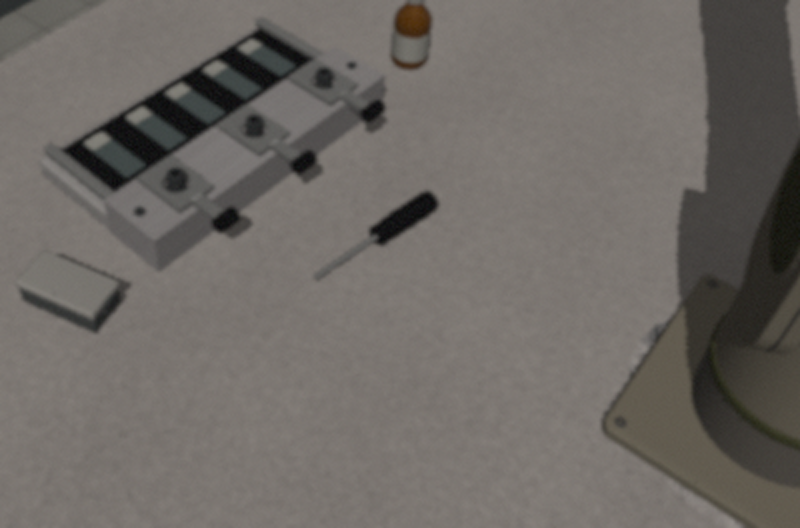

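```bash
cat >> h.py <<'E'
def bar2w(p,q):
    x,y,t=p; c,s=np.cos(t),np.sin(t); return np.array([x+c*q[0]-s*q[1], y+s*q[0]+c*q[1], q[2]])
E
python3 - <<'E'
from h import *
from scipy.optimize import least_squares
T=load('top0.png'); S=load('side0.png')
un=lambda x,y,s,x0,y0:(x0+(x+.5)/s-.5,y0+(y+.5)/s-.5)
Y=[.115,0,-.115]
ht=[(211,461),(382,475),(553,488)];kt=[(202,573),(374,586),(547,597)]
hs=[(177,176),(255,121),(324,73)];ks=[(226,219),(304,162),(373,110)]
obs=[]
for i in range(3):
    obs+= [(T,[0,Y[i],.07],un(*ht[i],4,150,60)),(T,[-.075,Y[i],.056],un(*kt[i],4,150,60)),
           (S,[0,Y[i],.07],un(*hs[i],2,100,120)),(S,[-.075,Y[i],.056],un(*ks[i],2,100,120))]
def f(p,cams=(T,S)): return np.array([np.array(proj(c,bar2w(p,q)))-o for c,q,o in obs if any(c is k for k in cams)]).ravel()
for cs in [(T,S),(T,),(S,)]:
    s=least_squares(f,[.55,.05,-.05],args=(cs,)); print(s.x, np.degrees(s.x[2]), np.round(s.fun.reshape(-1,2),1).tolist())
s=least_squares(f,[.55,.05,-.05])
np.save('bar.npy',s.x)
for i in range(3): print(bar2w(s.x,[0,Y[i],.07]),bar2w(s.x,[-.075,Y[i],.056]))
from scipy.spatial.transform import Rotation as R
print(R.from_quat(r.read_state()['eef_rot']).as_matrix().round(3))
E
```

```text
[ 0.57678519  0.06362889 -0.0476826 ] -2.732011497385809 [[-0.6, -0.1], [-0.1, 0.5], [-0.6, -1.0], [0.5, 0.6], [-0.0, -0.3], [-0.1, 0.5], [-0.5, -0.6], [0.1, -0.0], [0.7, -0.3], [-0.1, 1.1], [-0.2, -0.6], [-0.2, 0.2]]
[ 0.57742221  0.06359808 -0.04631321] -2.6535512367102863 [[-0.6, -0.2], [-0.1, 0.3], [0.0, -0.6], [-0.0, 0.3], [0.7, -0.6], [-0.1, 0.8]]
[ 0.57612799  0.06388193 -0.04924708] -2.8216498453548002 [[-0.5, -0.8], [0.6, 0.9], [-0.3, -0.4], [0.2, 0.2], [0.0, -0.4], [-0.0, 0.4]]
[0.58226661 0.17849818 0.07      ] [0.50735186 0.18207302 0.056     ]
[0.57678519 0.06362889 0.07      ] [0.50187044 0.06720373 0.056     ]
[ 0.57130377 -0.0512404   0.07      ] [ 0.49638902 -0.04766556  0.056     ]
[[-0.     0.327 -0.945]
 [ 0.001 -0.945 -0.327]
 [-1.    -0.001  0.   ]]
```

Request:
drive_tool(moves="0.03 0.045 0 -1.82 1;0.03 0.045 0 -1.82 1;0.03 0.045 0 -1.82 1;0.03 0.045 0 -1.82 1;0.03 0.045 0 -1.82 1;0.03 0.045 0 -1.82 1;0.03 0.045 0 -1.82 1;0.03 0.045 0 -1.82 1;0.03 0.045 0 -1.82 1;0.03 0.045 0 -1.82 1;0.03 0.045 -0.02 -1.82 1;0.037 0.045 -0.02 -1.82 1;0 0 0 0 1;0 0 0 0 1", newtons=20)

```text
time: 1.9
ee_pos: [0.571, -0.0511, 0.1932]
eef_rot: [-0.707, 0.017, 0.707, 0.017]
ft_force: [-0.4, -0.3, 0.3]
width: 0.0006
```

```bash
python3 - <<'E'
from h import *
s=r.read_state(); print(s['time'],s['ee_pos'],s['ft_force'],s['width'],s['joint_positions'].round(2))
from scipy.spatial.transform import Rotation as R
print(R.from_quat(s['eef_rot']).as_matrix().round(3))
c=snap('wrist','w1.png')
p=np.load('bar.npy')
for y in [.115,0,-.115]: print(proj(c,bar2w(p,[0,y,.07])),proj(c,bar2w(p,[-.075,y,.056])))
T=load('top0.png'); print('bottle',ray(T,352,187,.11))
snap('side','s1.png')
E
```

```text
1.9 [ 0.57096703 -0.05106887  0.1932412 ] [-0.38558939 -0.28919985  0.29224568] 0.0005985481065978276 [ 0.45  0.29 -0.53  1.63  0.15  1.26 -1.72]
[[-0.001 -0.048 -0.999]
 [-0.    -0.999  0.048]
 [-1.     0.     0.001]]
(1.062456194919946, 187.12953229927174) (26.699288296200393, 255.49586139761993)
(126.74763513799479, 187.0327628048118) (139.62315343966293, 255.38004992137718)
(252.3147802743448, 186.93608418878244) (252.45172315747237, 255.264336177389)
bottle [ 0.55634427 -0.20865437  0.11      ]
```

View pics/w1.png

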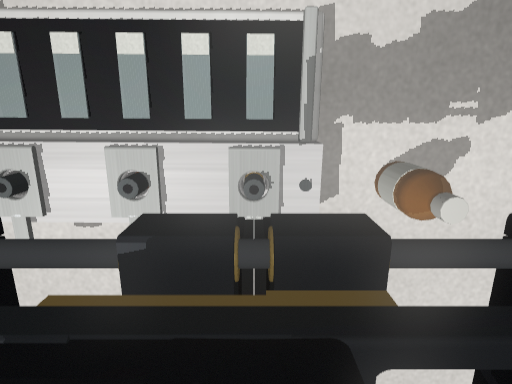

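View pics/s1.png

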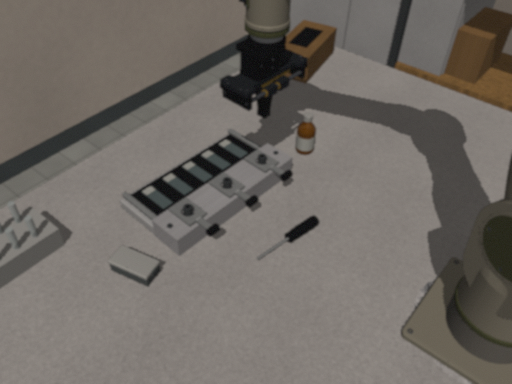

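Request:
drive_tool(moves="0 0 -0.03 0 1;0 0 -0.03 0 1;0 0 -0.025 0 1;0 0 -0.015 0 1;0 0 -0.004 0 1;0 0 0 0 1")

```text
time: 2.75
ee_pos: [0.5716, -0.051, 0.0903]
eef_rot: [0.707, -0.017, -0.707, -0.017]
ft_force: [0.4, -0.5, -0.5]
width: 0.0002
```

Request:
drive_tool(moves="0 0 -0.003 0 1;0 0 -0.003 0 1;0 0 0 0 1")

```text
time: 3.12
ee_pos: [0.5711, -0.0507, 0.0835]
eef_rot: [-0.707, 0.017, 0.707, 0.017]
ft_force: [0.2, 0.3, 0.2]
width: 0.0007
```

Request:
drive_tool(moves="0 0 -0.002 0 1;0 0 -0.001 0 1;0 0 0 0 1")

```text
time: 3.5
ee_pos: [0.5713, -0.0507, 0.0806]
eef_rot: [0.707, -0.017, -0.707, -0.017]
ft_force: [0.6, -0.0, -0.3]
width: 0.0003
```

Request:
drive_tool(moves="0 0 -0.001 0 1;0 0 -0.001 0 1;0 0 0 0 1")

```text
time: 3.88
ee_pos: [0.5713, -0.0507, 0.0785]
eef_rot: [0.707, -0.017, -0.707, -0.017]
ft_force: [0.0, -0.2, 0.7]
width: 0.0005
```

Request:
drive_tool(moves="0 0 -0.001 0 1;0 0 0 0 1")

```text
time: 4.12
ee_pos: [0.5713, -0.0507, 0.0775]
eef_rot: [0.707, -0.017, -0.707, -0.017]
ft_force: [0.8, -0.6, 1.8]
width: 0.0006
```

Request:
drive_tool(moves="0 0 -0.001 0 1;0 0 0 0 1")

```text
time: 4.38
ee_pos: [0.5712, -0.0507, 0.0765]
eef_rot: [0.707, -0.017, -0.707, -0.017]
ft_force: [1.0, 0.9, 0.2]
width: 0.0008
```

```bash
python3 - <<'E'
from h import *
s=r.read_state(); print(s['ee_pos'],s['ft_force'],s['torque'])
c=snap('side','s2.png'); crop('s2.png',200,70,130,110,5,'s2c.png')
c=snap('wrist','w2.png')
E
```

```text
[ 0.57122079 -0.05074427  0.07649673] [1.01297212 0.85477736 0.18438174] [ 0.00866683 -0.17436447 -0.0247387 ]
```

View pics/s2c.png

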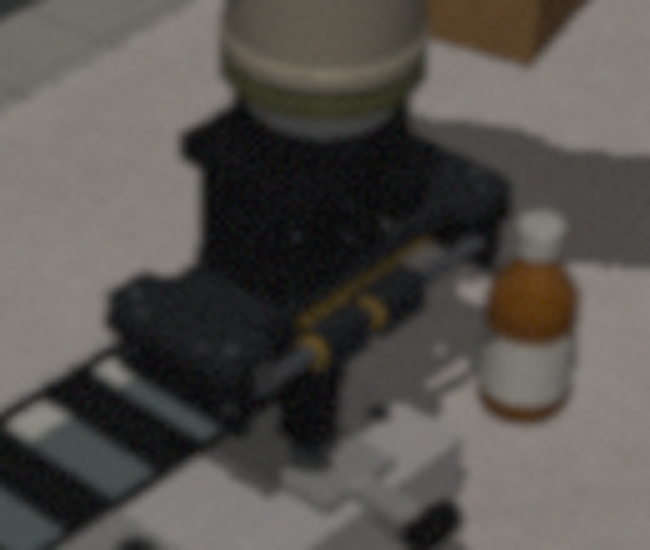

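View pics/w2.png

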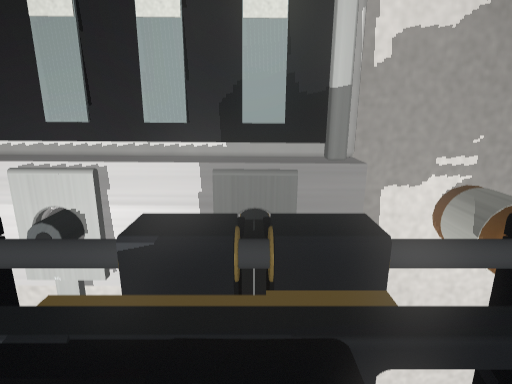

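Request:
drive_tool(moves="0 0 -0.001 0 1;0 0 0 0 1")

```text
time: 4.72
ee_pos: [0.5712, -0.0507, 0.0755]
eef_rot: [-0.707, 0.017, 0.707, 0.017]
ft_force: [0.9, -0.9, 0.1]
width: 0.0003
```

Request:
drive_tool(moves="0 0 -0.001 0 1;0 0 0 0 1")

```text
time: 4.97
ee_pos: [0.5712, -0.0508, 0.0744]
eef_rot: [-0.707, 0.017, 0.707, 0.017]
ft_force: [-0.3, 0.7, 1.6]
width: 0.0006
```

Request:
drive_tool(moves="0 0 -0.001 0 1;0 0 0 0 1")

```text
time: 5.22
ee_pos: [0.5712, -0.0507, 0.0735]
eef_rot: [-0.707, 0.017, 0.707, 0.017]
ft_force: [0.7, -0.1, 2.3]
width: 0.0008
```

Request:
drive_tool(moves="0 0 -0.001 0 1;0 0 0 0 1")

```text
time: 5.48
ee_pos: [0.5713, -0.0507, 0.0734]
eef_rot: [0.707, -0.017, -0.707, -0.017]
ft_force: [-4.0, 0.4, 10.8]
width: 0.0004
```

Request:
drive_tool(moves="0 0 0.02 0 1;0 0 0.035 0 1;0 0 0.04 0 1;0 0 0.024 0 1;0 0 0 0 1;0 0 0 0 1")

```text
time: 6.22
ee_pos: [0.5708, -0.0508, 0.1912]
eef_rot: [-0.707, 0.017, 0.707, 0.017]
ft_force: [-0.5, 0.4, -0.7]
width: 0.0001
```

```bash
python3 - <<'E'
from h import *
s=r.read_state(); print(s['time'],s['ee_pos'],s['ft_force'])
c=snap('wrist','w3.png'); 
a=cv2.imread('pics/w1.png')[130:220,0:330];b=cv2.imread('pics/w3.png')[130:220,0:330]
cv2.imwrite('pics/cmp3.png',cv2.resize(np.vstack([a,b]),None,fx=2.4,fy=2.4,interpolation=cv2.INTER_CUBIC))
p=np.load('bar.npy')
for z in [.07,.062]: print(proj(c,bar2w(p,[0,-.115,z])))
c=snap('side','s3.png'); crop('s3.png',160,130,140,100,5,'s3c.png')
E
```

```text
6.225 [ 0.57082244 -0.05077804  0.19123086] [-0.48405314  0.38640242 -0.68808552]
(252.63721225503065, 187.30176020938208)
(252.6499395310591, 185.29795915383886)
```

View pics/cmp3.png

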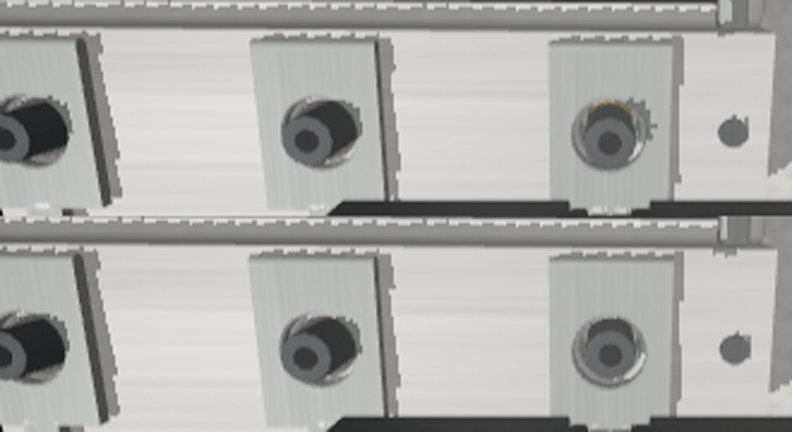

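View pics/s3c.png

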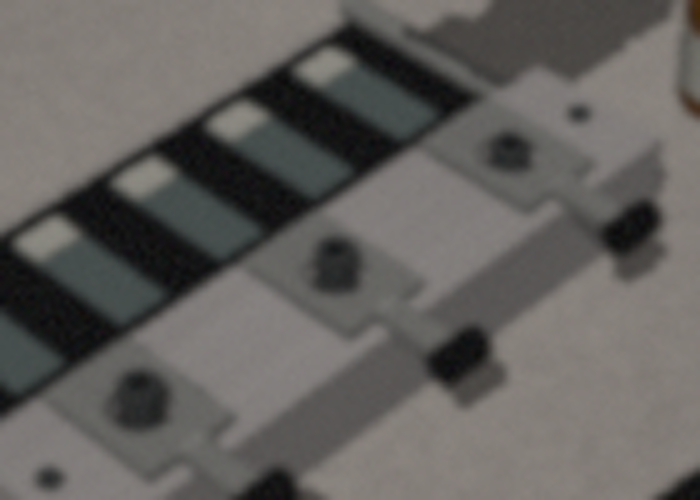

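Request:
drive_tool(moves="-0.03 0.001 0 0 0;-0.03 0.001 0 0 0;-0.0145 0 0 0 0;0 0 -0.03 0 0;0 0 -0.025 0 0;0 0 -0.02 0 0;0 0 0 0 0")

```text
time: 7.2
ee_pos: [0.4958, -0.0486, 0.1152]
eef_rot: [-0.706, 0.017, 0.708, 0.017]
ft_force: [0.2, -0.7, -0.5]
width: 0.0622
```

```bash
python3 - <<'E'
from h import *
s=r.read_state(); print(s['time'],s['ee_pos'],s['ft_force'],s['width'])
c=snap('side','s4.png'); crop('s4.png',200,90,150,110,5,'s4c.png')
c=snap('wrist','w4.png'); p=np.load('bar.npy'); print(proj(c,bar2w(p,[-.075,-.115,.056])),proj(c,bar2w(p,[0,0,.07])),proj(c,bar2w(p,[0,-.115,.062])))
a=np.radians(np.arange(0,50,5)); f=np.arctan2(2,109); x=-109.02*np.cos(a+f); z=109.02*np.sin(a+f)
print(np.round(np.diff(x),1),np.round(np.diff(z),1))
E
```

```text
7.2 [ 0.49580847 -0.04863403  0.11516065] [ 0.22121103 -0.66106975 -0.5058974 ] 0.06223395142305548
(250.6388269845672, 208.0437032523684) (63.48262078851343, 98.67755082572143) (250.22848091301373, 99.1063085649554)
[0.6 1.4 2.2 3.  3.8 4.5 5.3 5.9 6.6] [9.5 9.4 9.2 9.  8.7 8.4 7.9 7.4 6.9]
```

View pics/s4c.png

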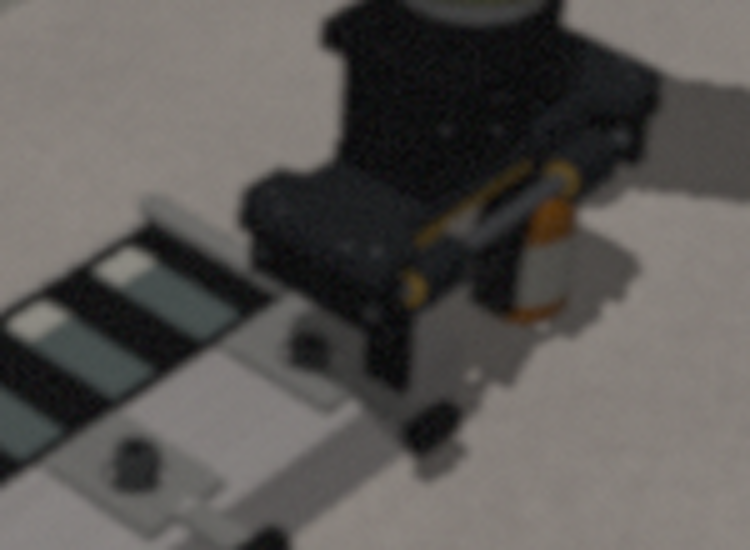

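View pics/w4.png

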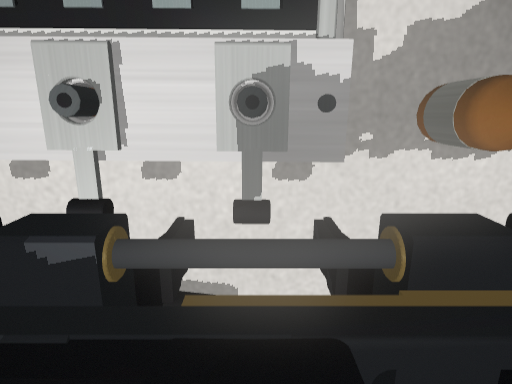

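Request:
drive_tool(moves="-0.0015 -0.0004 -0.02 0 0;0 0 -0.02 0 0;0 0 -0.017 0 0;0 0 -0.01 0 0;0 0 0 0 0;0 0 0 0 0")

```text
time: 8.05
ee_pos: [0.4957, -0.0491, 0.0502]
eef_rot: [0.707, -0.017, -0.707, -0.017]
ft_force: [-0.6, 0.9, 0.3]
width: 0.087
```

```bash
python3 - <<'E'
from h import *
s=r.read_state(); print(s['time'],s['ee_pos'],s['ft_force'],s['width'])
c=snap('side','s5.png'); crop('s5.png',200,90,150,110,5,'s5c.png')
E
```

```text
8.05 [ 0.49570079 -0.0491154   0.05019572] [-0.62277421  0.8572645   0.28644715] 0.08700731819553915
```

View pics/s5c.png

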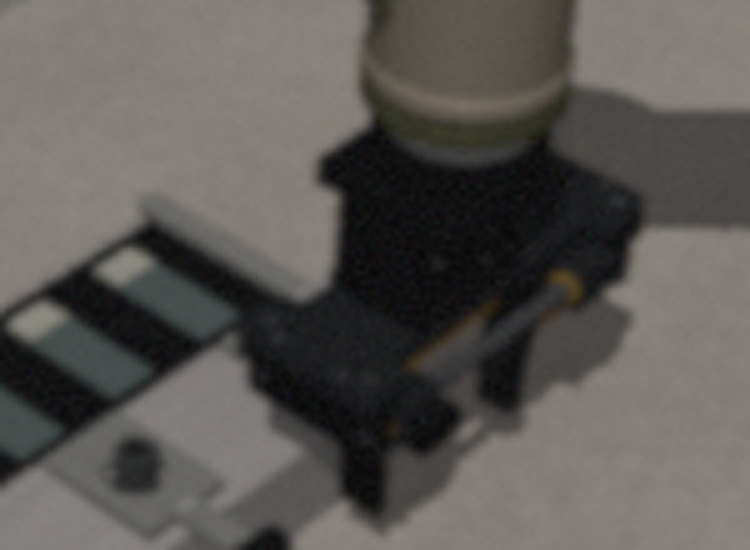

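Request:
drive_tool(moves="-0.001 0 -0.002 0 0;0 0 0 0 0.5;0 0 0 0 1;0 0 0 0 1;0 0 0 0 1;0 0 0 0 1;0 0 0 0 1;0 0 0 0 1", newtons=15)

```text
time: 9.1
ee_pos: [0.4943, -0.047, 0.0476]
eef_rot: [0.707, -0.016, -0.707, -0.018]
ft_force: [0.1, 4.9, -0.9]
width: 0.0258
```

```bash
python3 - <<'E'
from h import *
s=r.read_state(); print(s['time'],s['ee_pos'],s['ft_force'],s['width'])
c=snap('wrist','w6.png')
E
```

```text
9.1 [ 0.4942959  -0.04698195  0.04757195] [ 0.13936528  4.94327575 -0.87387462] 0.02575064928356139
```

View pics/w6.png

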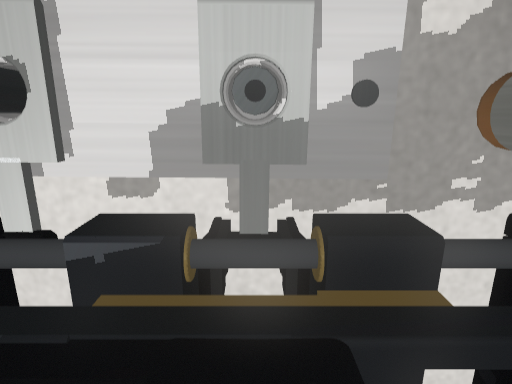

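Request:
drive_tool(moves="0 0.002 0 0 1;0.0003 0 0.005 0 1;0.0003 0 0.0045 0 1;0.0014 0 0.0094 0 1;0.0022 -0.0001 0.0092 0 1;0 0 0 0 1")

```text
time: 9.9
ee_pos: [0.4983, -0.0472, 0.0764]
eef_rot: [-0.707, 0.017, 0.707, 0.017]
ft_force: [-3.2, 2.1, -0.5]
width: 0.026
```

```bash
python3 - <<'E'
from h import *
s=r.read_state(); print(s['time'],s['ee_pos'],s['ft_force'],s['width'])
c=snap('side','s7.png'); crop('s7.png',200,70,150,110,5,'s7c.png')
E
```

```text
9.9 [ 0.49826187 -0.04716977  0.07642209] [-3.15498097  2.13302783 -0.4737748 ] 0.026009450071886316
```

View pics/s7c.png

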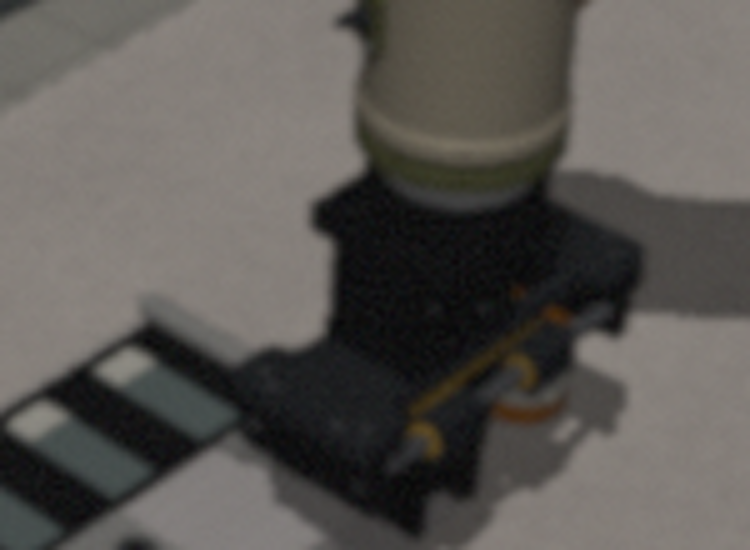

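Request:
drive_tool(moves="0.003 0 0.009 0 1;0.0038 -0.0002 0.0087 0 1;0.0045 -0.0002 0.0084 0 1;0 0 0 0 1")

```text
time: 10.45
ee_pos: [0.5102, -0.0478, 0.1027]
eef_rot: [0.707, -0.017, -0.707, -0.017]
ft_force: [-6.0, 1.6, 1.6]
width: 0.026
```

Request:
drive_tool(moves="0.0053 -0.0003 0.0079 0 1;0.0059 -0.0003 0.0074 0 1;0.0066 -0.0003 0.0069 0 1;0 0 0 0 1;0 0 0 0 1")

```text
time: 11.08
ee_pos: [0.5278, -0.0488, 0.1242]
eef_rot: [0.707, -0.017, -0.707, -0.017]
ft_force: [-4.5, -1.6, 4.3]
width: 0.0255
```

```bash
python3 - <<'E'
from h import *
s=r.read_state(); print(s['time'],s['ee_pos'],s['ft_force'],s['width'])
p=np.load('bar.npy'); c_,s_=np.cos(p[2]),np.sin(p[2])
h=bar2w(p,[.034,-.115,.054]); d=s['ee_pos']+[0,0,.008]-h; dx=d[0]*c_+d[1]*s_
print('angle',np.degrees(np.arctan2(d[2],-dx)-.0183),np.hypot(d[2],dx))
c=snap('side','s8.png'); crop('s8.png',180,50,170,125,4.6,'s8c.png')
snap('wrist','w8.png'); snap('top','t8.png'); crop('t8.png',150,60,200,150,4,'t8c.png')
E
```

```text
11.075 [ 0.52776903 -0.04876596  0.12420047] [-4.46613304 -1.56756336  4.29363415] 0.025477857658706853
angle 44.171127521236066 0.11017063816695746
```

View pics/s8c.png

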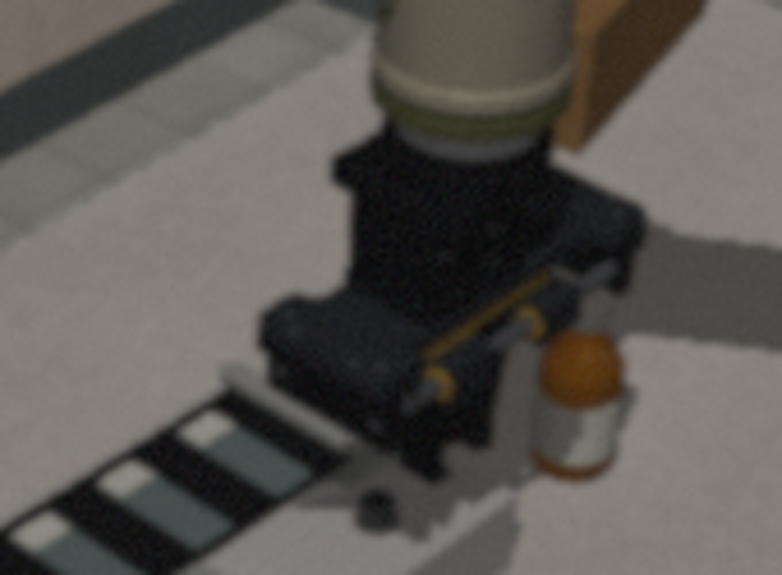

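View pics/w8.png

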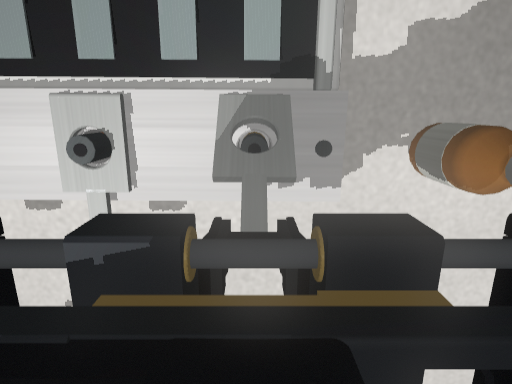

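View pics/t8c.png

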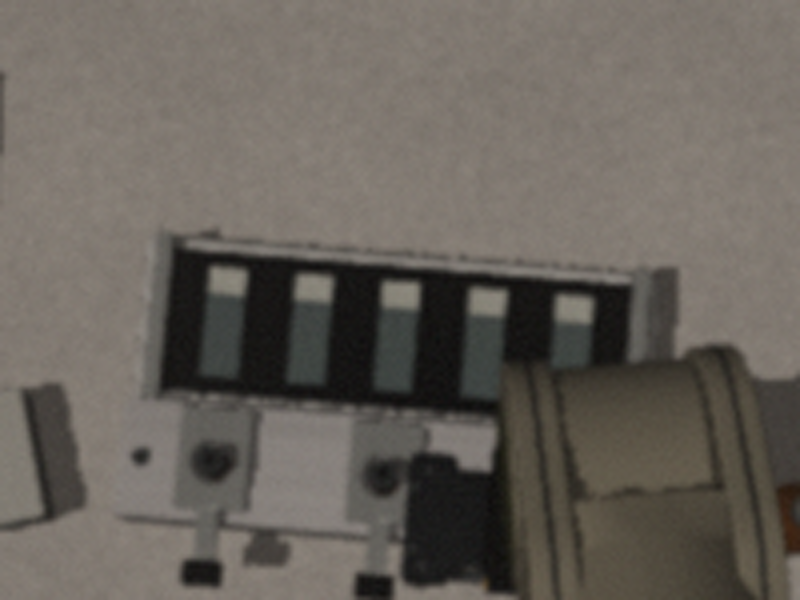

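```bash
python3 - <<'E'
from h import *
c=load('w8.png'); p=np.load('bar.npy')
for d in [35,40,44,48,53]:
    a=np.radians(d); print(d,[np.round(proj(c,bar2w(p,[.034-.067*np.cos(a)-.003*np.sin(a),-.115+y,.054+.067*np.sin(a)])),0) for y in (.024,-.024)])
s=r.read_state(); print(s['time'],s['ee_pos'],s['ft_force'],s['width'])
E
```

```text
35 [array([213., 189.]), array([291., 189.])]
40 [array([212., 185.]), array([293., 185.])]
44 [array([211., 182.]), array([293., 182.])]
48 [array([210., 177.]), array([294., 177.])]
53 [array([209., 171.]), array([295., 171.])]
11.225 [ 0.52762962 -0.0487487   0.12405419] [-3.14584637 -0.87847101  5.14444739] 0.025703509854811037
```

```bash
python3 - <<'E'
from h import *
print(ticket.close_job())
E
```

```text
the job is handed in; nothing more can be done
None
```

The right (-y) bolt was the loose one. I lifted its guard to about 44° and handed the job in with the gripper still holding its knob.

- **Finding the bolt:** I tapped the right bolt first. It sank about 7.6 mm with little resistance (about 2 N at most), then stopped firmly at about 11 N. After I backed off, the wrist and side pictures showed it still down, clearly lower than the other two. I did not tap the middle and left bolts, since the loose one was already found.
- **Lifting the guard:** I gripped the knob by its ends and lifted it along the hinge arc. The measured tool position gives 44°, and the leaf edge in the wrist picture fits 44–45°. The grip reads 25.7 mm on the 26 mm knob, and the force at the wrist was about 6 N.
- **The rest of the scene:** In the last pictures the middle and left guards are shut. The bottle and slide box look unmoved. I never went near the screwdriver, but I did not recheck it in the last pictures.
- **Side load when gripping:** When the jaws first closed, the tool was pulled about 2 mm sideways, with about 5 N of side force. I corrected for that before lifting.
- **Time:** The clock was at about 11 s when I handed in, against the 43 s limit.

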